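Swap two totes at the code reader and stack the spare on the used one

ROBOT

A 7-joint arm with a two-finger parallel gripper is mounted at the origin on the work surface. World frame = base frame: x ahead of the robot, y to its left, z up, the work surface at z = 0. Lengths are in m, angles in rad, forces in N, time in s.
With the tool pointing down it reaches from about 0.35 to 0.9 m from the base axis. Payload 19.9 kg.
Tool frame: the origin (TCP) lies on the centre line of the jaws, within the pads' length; the fingertips stand 11 mm ahead of it and the grasp point (between the pads) lies 8 mm behind it; z points along the fingers, y is the line along which they close (so a half turn about z gives the same grasp; the last joint's range is limited). The gripper opens to 94 mm and grips with 3 to 60 N. Pads are 16 mm wide; open, the fingers measure 119 mm over their backs; the gripper's body (75 mm by 177 mm) begins 78 mm behind the grasp point.
Start: joints at [-1.288, 0.417, -0.01, 1.614, 0.005, 1.111, -0.053], TCP at [0.199, 0.593, 0.216] pointing down, gripper open.
Joint ranges: [-2.81, 2.81], [-0.39, 2.02], [-1.27, 1.25], [0.06, 2.57], [-1.19, 4.33], [0.19, 2], [-2.82, 2.82]. Speed limits (rad/s): [1.89, 1.89, 2.39, 2.39, 3.01, 3.01, 3.01].

INTERFACE

Orientations are given as a rotation vector (axis times angle).
In Python, from cell import r, eyes gives the robot as it stands. The module is installed in compiled form; this text tells all that it offers.
- The arm moves only by the tool apply_moves, never from a script. Its argument "increments" is a list of rows, each a list of 3 entries, a list of its own where there are three numbers: the turn, a rotation vector about the tool's x, y, z in a scale on which 1.0 is 2 rad, then the shift along the tool's x, y, z in normalised numbers (1 is 800 mm), then the opening, from -1 (shut) to 1 (fully open). In form: [[[wx, wy, wz], [dx, dy, dz], hand], ...]. A call has 1 to 10 rows; each row is the pose to reach, as a shift and turn from the pose commanded when the call began, along the tool's axes at that moment; what a row does not reach only later rows make up. A row lasts 1/8 s, in which the tool goes at most 62.5 mm and 10.7 degrees, less where a joint would pass 70% of its speed; a pose out of reach is approached as far as the arm can. A call with a gripper value outside its range is refused whole. The fingers move at their own pace and stop on an object; "grip_force" is the grip in N (left out, the last holds). Time passes only in rows, so rows that repeat a pose let the fingers close. It gives the time, the measured TCP pose, the force, the opening and the grip force at its end, in the units of the state.
- r.sense(): the state, without advancing time (a new reading comes with each control period).
- eyes.read_camera(name): name is "scene" or "top"; returns the picture (480x640x3 uint8, red, green, blue); there is no depth.
- eyes.calibration(name): a dict with "fx", "fy", "cx", "cy" (pixels), "origin" and "orientation" of the camera in the world. Camera axes: x right, y up, looking along -z (the intrinsics and any distortion apply to the point x, -y, -z); pixel columns grow to the right and rows downward; lengths in m; the calibration is good to about 2 mm. A picture is of the moment at which its call begins. calibration takes no time and is no camera call.
- r.sign_off(): hands the job in; it is judged then, once.
The state is a dict: "time_s": time; "joints": joint angles; "dq": joint speeds; "joint_torque": joint torques, N m; "eef_pos": TCP position; "ee_rot": TCP orientation; "force": force on the tool from outside, world axes, zero at the start; "moment": the same for the moment, N m; "opening": finger opening in m; "finger_force": force on a finger pad.
Only numpy, scipy, OpenCV 4.12 (cv2) and the standard library are available. Lean on these libraries where they do the work, as an engineer would, in place of code of your own. Each camera call takes 0.05 s, during which the arm holds its last target. There are 200 camera calls.

TASK

The tote of used cartridges is still in the reader dock, and the tote of fresh vials is in the plain steel tray: swap them, parking one on the grey mat on the way, so that the vials stand in the reader dock and the cartridges in the steel tray. Then, once both are home, stack the empty tote on the cartridge tote, turned end for end to it so that it sits on the lugs and locks inside the rim instead of dropping in on the cartridges. Set the totes down gently, keep the loaded ones upright, and leave the dish, tip box, jar and timer where they are.

Things in the scene. Friction and masses are not known exactly. Their poses are not given: they have to be found in the camera images.
- vial_tote: Grey open tote, 106 (x) x 62 (y) x 50 mm high, origin at the centre of its underside (86 x 45). Grip across y by the upright rim band, 36 to 50 mm up. Rim and lugs of its +x end are white. Carries six round white-capped vials fixed in dark foam (36 mm up). 0.28 kg. Starts in the steel tray.
- cartridge_tote: Grey open tote, 106 (x) x 62 (y) x 50 mm high, origin at the centre of its underside (86 x 45). Grip across y by the upright rim band, 36 to 50 mm up. Rim and lugs of its +x end are white. Two flat white cartridges fixed inside (18 mm up). 0.22 kg. Starts in the reader dock. Rim opening 98 x 55; three lugs inside, tops 44 mm up: two in the +x corners, one mid -x end.
- spare_tote: Grey open tote, 106 (x) x 62 (y) x 50 mm high, origin at the centre of its underside (86 x 45). Grip across y by the upright rim band, 36 to 50 mm up. Rim and lugs of its +x end are white. Empty, 0.14 kg, on bare bench. Same way round it drops into a tote (nests or jams); turned 180 deg it rests on the lugs, its underside 44 mm above that of the tote below, play +-6 mm x, +-5 mm y.
- feeder: Reader dock, fixed: white tray 118 (x) x 74 (y) mm with a 70 mm high white reader block standing across its +x end (x = 59 to 99 mm). Floor 5 mm above the bench, lips 13 mm above the bench, inside 110 x 66 mm. Origin: centre of the tray, at bench height. The tote's long side goes along x, either way round.
- out_tray: Steel tray, fixed, plain, no block: 118 (x) x 74 (y) mm, floor 5 mm above the bench, lips 13 mm above the bench, inside 110 x 66 mm. Origin: centre, at bench height. The tote's long side goes along x, either way round.
- mat: Free parking place: flat grey ribbed rubber mat, fixed, 130 (x) x 100 (y) x 3 mm. Origin: centre of its underside, at bench height.
- dish: Bystander: closed round culture dish, 88 mm diameter, 30 mm high, loose; origin at the centre of its underside. Leave it where it is.
- tip_box: Bystander: grey box of pipette tips with a clear lid, 87 x 122 x 65 mm, loose; origin at the centre of its underside. Leave it where it is.
- reagent_jar: Bystander: amber jar with a white cap, 60 mm diameter, 85 mm high, loose; origin at the centre of its underside. Leave it where it is.
- timer: Bystander: flat white bench timer, 70 x 75 x 22 mm, loose; origin at the centre of its underside. Leave it where it is.
Things that resemble listed ones, but are neither listed nor needed, are in the scene too. What is shaped like the vial_tote but blue is not meant. Of the things that look like the mat, the larger one is meant.

How it is judged:
By the outcome, as a careful person would: the job done as asked, in the order asked, and still so for the second after the job is handed in, with the robot touching nothing.
It also fails if it takes over 134 s, if anything falls off the work surface, if the arm or the gripper's body presses on something with over 40 N, if the wrist force passes 120 N, or if a joint passes its speed limit or range.

## Working session

There is one attempt and no reset: what is moved stays moved. The work goes in short steps, Python scripts to look and compute and a tool call to move; the robot and the scene stay as the last step left them, time stands still between calls to the robot, and variables do not carry over. Pictures are saved under pics/ and viewed, at most 14 in all, crops included, and the job is handed in when it is done.

Besides the shell and the picture viewer there is one more tool, called as a command line: name --argument value ..., lists and objects as JSON in quotes. apply_moves: Moves the arm, as the interface text tells. Its arguments: {"type":"object","properties":{"increments":{"type":"array"},"grip_force":{"type":"number"}},"required":["increments"]}

```bash
mkdir -p pics; python3 - <<'E'
from cell import r, eyes
import cv2,numpy as np
for n in("scene","top"):
    cv2.imwrite(f"pics/{n}0.png",eyes.read_camera(n)[:,:,::-1]);print(n,eyes.calibration(n))
s=r.sense()
print({k:np.round(s[k],3) for k in s})
E
```

```text
scene {'fx': 531.3187175429889, 'fy': 531.3187175429889, 'cx': 316.6375458528304, 'cy': 243.06717631554383, 'origin': array([ 1.17933696, -0.4067122 ,  0.8234935 ]), 'orientation': array([0.66096099, 0.37697335, 1.00989916])}
top {'fx': 505.3820166450569, 'fy': 505.3820166450569, 'cx': 331.72432141695634, 'cy': 242.8599496569375, 'origin': array([ 0.4211166 , -0.04142029,  1.40415679]), 'orientation': array([ 0.07696155, -0.08917776, -1.56447738])}
{'time_s': np.float64(0.1), 'joints': array([-1.288,  0.418, -0.01 ,  1.614,  0.005,  1.111, -0.053]), 'dq': array([-0.001, -0.001, -0.   , -0.002, -0.002, -0.001,  0.002]), 'joint_torque': array([ 2.0000e-03, -8.5257e+01,  6.4000e-01, -4.2669e+01, -4.9000e-02,
        1.6000e-02,  0.0000e+00]), 'eef_pos': array([0.199, 0.592, 0.216]), 'ee_rot': array([-5.06e-01, -3.10e+00,  2.00e-03]), 'force': array([ 0.177, -0.684,  0.519]), 'moment': array([-0.023, -0.002, -0.031]), 'finger_force': np.float64(0.0), 'opening': np.float64(0.094)}
```

View pics/scene0.png

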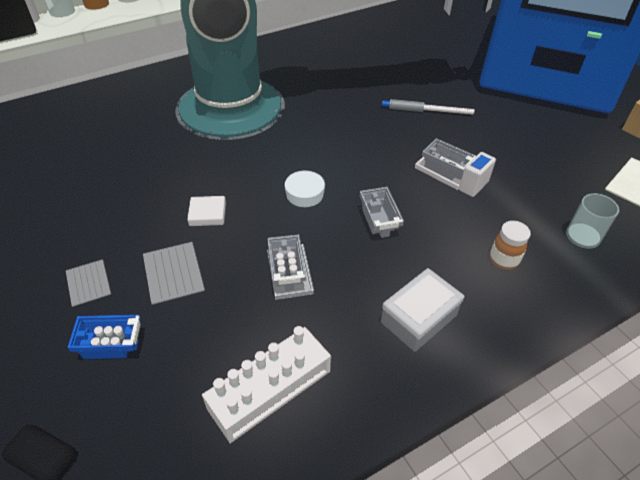

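View pics/top0.png

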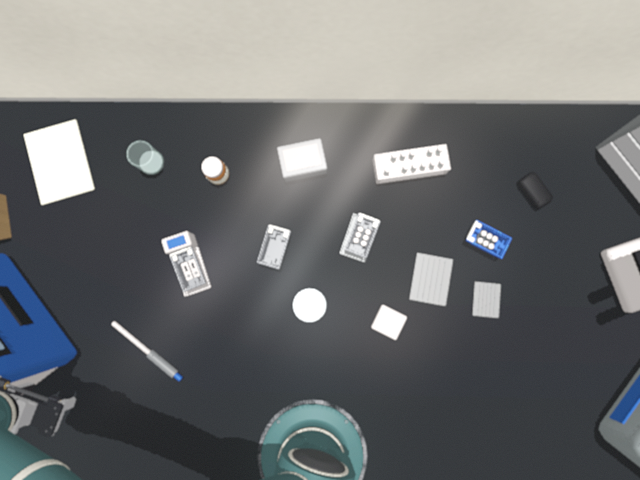

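The scene view shows the candidates as follows:
- **Totes:** the vial tote in the steel tray is at scene (290,268) / top (360,237). The blue decoy is at scene (105,337) / top (488,240). The empty spare is at scene (381,211) / top (274,247). The cartridge tote in the dock is at scene (455,165) / top (188,265).
- **Mats:** the larger one, which is meant, is at scene (173,272) / top (431,279). The small one is at scene (88,282) / top (487,300).

I chose the grey totes and the larger mat. Next is a close crop to check.

```bash
python3 - <<'E'
import cv2,numpy as np
S=cv2.imread('pics/scene0.png');T=cv2.imread('pics/top0.png')
def c(I,u,v,h=40): return cv2.resize(I[v-h:v+h,u-h:u+h],(266,266),interpolation=cv2.INTER_CUBIC)
m=np.vstack([np.hstack([c(T,188,265),c(T,274,247),c(T,360,237)]),np.hstack([c(S,455,165),c(S,381,211),c(S,290,268)])])
cv2.imwrite('pics/crop1.png',m)
E
```

```text
(no output)
```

View pics/crop1.png

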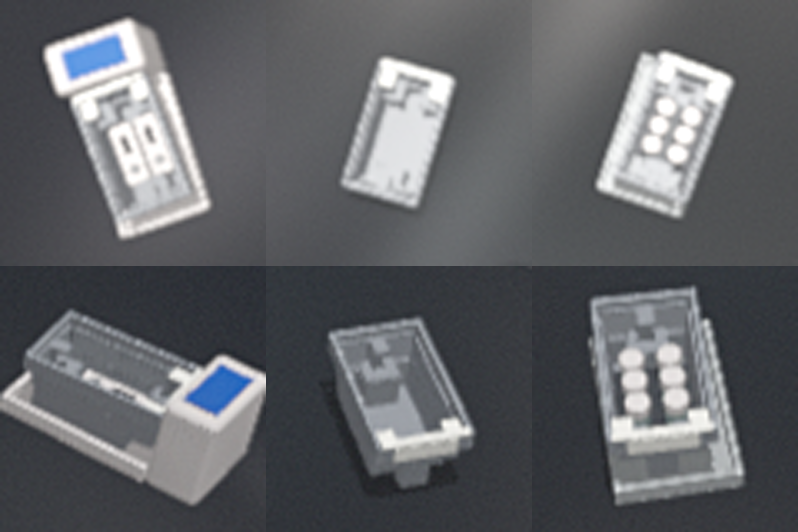

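```bash
cat > h.py <<'E'
import cv2,numpy as np
from scipy.optimize import least_squares,minimize
from scipy.spatial.transform import Rotation as Ro
from cell import r,eyes
CAL={n:eyes.calibration(n) for n in("scene","top")}
def proj(n,P):
    c=CAL[n];q=(np.asarray(P)-c['origin'])@Ro.from_rotvec(c['orientation']).as_matrix()
    return np.c_[c['cx']-c['fx']*q[:,0]/q[:,2],c['cy']+c['fy']*q[:,1]/q[:,2]]
def rect(p,L,W,z,x0=0):
    x,y,a=p[:3];c,s=np.cos(a),np.sin(a)
    k=np.array([[1,1],[1,-1],[-1,-1],[-1,1]])*[L/2,W/2]+[x0,0]
    return np.c_[k@np.array([[c,s],[-s,c]])+[x,y],np.full(4,z)]
def fit(cl,L,W,p0,z=None):
    f=lambda p:np.concatenate([(proj(n,rect(p,L,W,p[3] if z is None else z))-cl[n]).ravel() for n in cl])
    s=least_squares(f,p0[:3]+([.05] if z is None else []),loss='soft_l1')
    return s.x,np.sqrt(np.mean(s.fun**2))
def grad(I):
    g=cv2.GaussianBlur(cv2.cvtColor(I,cv2.COLOR_BGR2GRAY).astype(np.float32),(0,0),1.0)
    return np.minimum(cv2.magnitude(cv2.Sobel(g,-1,1,0),cv2.Sobel(g,-1,0,1)),150)
def refine(G,rects,p0,z=False):
    # rects: list of (L,W,z,x0); maximise edge strength under the projected outlines
    t=np.linspace(0,1,60)[:,None]
    def cost(d):
        p=np.array(p0[:3])+d[:3]*[.001,.001,.01];dz=d[3]*.001 if z else 0;s=0
        for n in G:
            for L,W,h,x0 in rects:
                c=proj(n,rect(p,L,W,h+dz,x0))
                m=np.vstack([a+(b-a)*t for a,b in zip(c,np.roll(c,-1,0))]).astype(np.float32)
                s-=cv2.remap(G[n],m[:,:1],m[:,1:],1).mean()
        return s
    k=4 if z else 3
    b=min((minimize(cost,np.random.default_rng(i).normal(0,2 if i else 0,k),method='Nelder-Mead') for i in range(8)),key=lambda o:o.fun)
    d=b.x;return np.array(p0[:3])+d[:3]*[.001,.001,.01],(d[3] if z else 0),b.fun
E
cat > m1.py <<'E'
from h import *
S={'scene':cv2.imread('pics/scene0.png'),'top':cv2.imread('pics/top0.png')}
G={n:grad(S[n]) for n in S}
f=lambda o,l:np.array(o)+np.array(l)/3.325
cl={'spare':{'top':f((234,207),[(114,57),(189,72),(152,207),(76,188)]),'scene':f((341,171),[(207,171),(119,184),(66,62),(154,52)])},
'vial':{'top':f((320,197),[(126,55),(201,75),(150,215),(80,190)]),'scene':f((250,228),[(186,166),(80,174),(60,34),(163,23)])},
'cart':{'top':f((148,225),[(72,100),(150,75),(190,190),(120,215)]),'scene':f((415,125),[(200,104),(165,142),(25,92),(72,46)])}}
P={}
for k in cl:
    p,e=fit(cl[k],.106,.062,[.6,0,0]);print(k,p.round(4),'rms',e.round(2))
    z=.05 if k=='spare' else .055
    q=refine(G,[(.106,.062,z,0),(.098,.055,z,0)],p,True);print('  ref',q[0].round(4),'dz mm',round(q[1],1),q[2].round(1));P[k]=q[0]
mc={'scene':np.array([(203,291),(154,302),(144,252),(190,243)]),'top':np.array([(418,253),(452,260),(445,306),(410,299)])}
p,e=fit(mc,.13,.1,[.5,-.2,0]);print('mat',p.round(4),e.round(2));P['mat']=refine(G,[(.13,.1,.003,0)],p)[0]
for k,t in(('vial','tray'),('cart','dock')):
    R=[(.118,.074,.013,0),(.11,.066,.013,0)]
    if t=='dock':R+=[(.04,.074,.07,.079)]
    q=refine(G,R,P[k]);P[t]=q[0];print(t,q[0].round(4),q[2])
print(P['mat'].round(4));np.save('P.npy',P)
col={'spare':(0,255,0),'vial':(0,255,0),'cart':(0,255,0),'mat':(0,255,255),'tray':(0,0,255),'dock':(0,0,255)}
D={n:cv2.resize(S[n],None,fx=4,fy=4,interpolation=cv2.INTER_CUBIC) for n in S}
for k,p in P.items():
    R=[(.106,.062,.05+(.005 if k!='spare' else 0),0)] if k in cl else [(.13,.1,.003,0)] if k=='mat' else [(.118,.074,.013,0)]
    if k=='dock':R.append((.04,.074,.07,.079))
    for n in D:
        for a in R:cv2.polylines(D[n],[np.int32((proj(n,rect(p,*a))+.5)*4)],True,col[k],1)
def c(n,u,v,h=33):return D[n][4*(v-h):4*(v+h),4*(u-h):4*(u+h)]
h=lambda l:np.hstack([c(*a) for a in l])
cv2.imwrite('pics/ov1.png',np.vstack([h([('top',188,265),('top',274,247),('top',360,237)]),h([('scene',455,165),('scene',381,211),('scene',290,268)])]))
E
python3 m1.py
```

```text
spare [ 0.5569  0.1057 -0.2764  0.0489] rms 1.23
  ref [ 0.5539  0.1083 -0.2821] dz mm 1.0 -491.3
vial [ 0.5851 -0.1309 -0.3634  0.049 ] rms 1.68
  ref [ 0.5849 -0.1348 -0.3871] dz mm 2.4 -489.3
cart [0.4952 0.3339 0.4055 0.0527] rms 1.32
  ref [0.4922 0.3359 0.4022] dz mm 1.5 -454.6
mat [ 4.698e-01 -3.273e-01 -1.907e-01 -1.000e-04] 1.35
tray [ 0.5967 -0.1289 -0.3744] -472.6502380371094
dock [0.4918 0.331  0.3615] -687.8314819335938
[ 0.4725 -0.3265 -0.1804]
```

View pics/ov1.png

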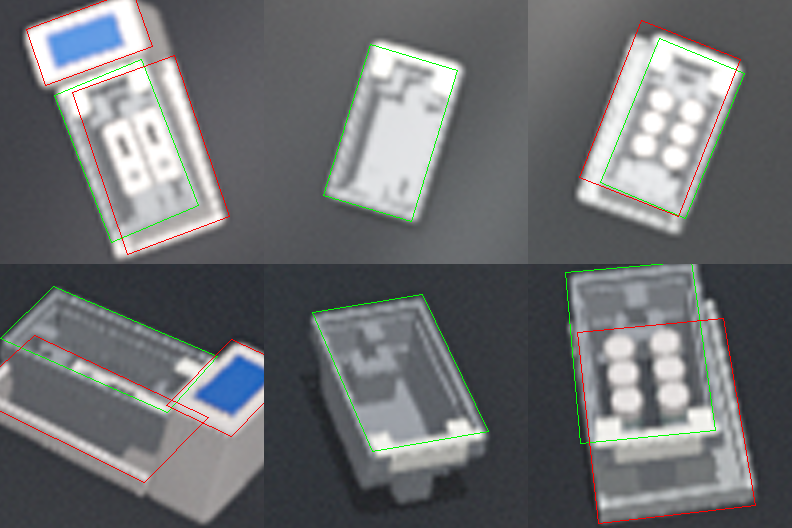

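```bash
cat > m2.py <<'E'
from h import *
S={'scene':cv2.imread('pics/scene0.png'),'top':cv2.imread('pics/top0.png')}
G={n:grad(S[n]) for n in S}
P=np.load('P.npy',allow_pickle=True).item()
o3t=(360-33+.375*0,237-33);o3s=(290-33,268-33)
ct={'top':{3:(52,195),2:(152,234)},'scene':{0:(228,226),1:(72,240),3:(185,38)}}
def res(p):
    e=[]
    for n,o in(('top',o3t),('scene',o3s)):
        q=proj(n,rect(p,.118,.074,.013))
        e+=[q[i]-np.array(o)-np.array(c)/4 for i,c in ct[n].items()]
    return np.ravel(e)
s=least_squares(res,P['tray']);print('tray clicks',s.x.round(4),s.fun.round(1))
q=refine(G,[(.118,.074,.013,0),(.118,.074,0,0),(.11,.066,.013,0)],s.x);print('tray ref',q[0].round(4),q[2]);P['tray']=q[0]
q=refine(G,[(.118,.074,.013,0),(.118,.074,0,0),(.04,.074,.07,.079)],[.494,.336,.37]);print('dock',q[0].round(4),q[2]);P['dock']=q[0]
q=refine({'scene':G['scene'],'top':G['top']},[(.106,.062,.055,0),(.106,.062,.041,0)],P['vial']);print('vial',q[0].round(4))
q=refine(G,[(.106,.062,.055,0),(.106,.062,.041,0)],P['cart']);print('cart',q[0].round(4))
np.save('P.npy',P)
D={n:cv2.resize(S[n],None,fx=4,fy=4,interpolation=cv2.INTER_CUBIC) for n in S}
for k,p in P.items():
    R={'mat':[(.13,.1,.003,0)],'tray':[(.118,.074,.013,0),(.118,.074,0,0)],'dock':[(.118,.074,.013,0),(.118,.074,0,0),(.04,.074,.07,.079)],'spare':[(.106,.062,.05,0)]}.get(k,[(.106,.062,.055,0)])
    for n in D:
        for a in R:cv2.polylines(D[n],[np.int32((proj(n,rect(p,*a))+.4)*4)],True,(0,255,0) if k in('vial','cart','spare') else (0,0,255),1)
def c(n,u,v,h=33):return D[n][4*(v-h):4*(v+h),4*(u-h):4*(u+h)]
h=lambda l:np.hstack([c(*a) for a in l])
cv2.imwrite('pics/ov2.png',np.vstack([h([('top',188,265),('top',431,279),('top',360,237)]),h([('scene',455,165),('scene',173,272),('scene',290,268)])]))
E
python3 m2.py
```

```text
tray clicks [ 0.5873 -0.1265 -0.3262] [-0.9 -0.6 -0.5 -1.7 -0.6 -1.5 -0.4  0.7 -0.5 -0.4]
tray ref [ 0.5868 -0.124  -0.3404] -693.42626953125
dock [0.4913 0.3322 0.3529] -712.83544921875
vial [ 0.5875 -0.1354 -0.3615]
cart [0.4876 0.3361 0.369 ]
```

View pics/ov2.png

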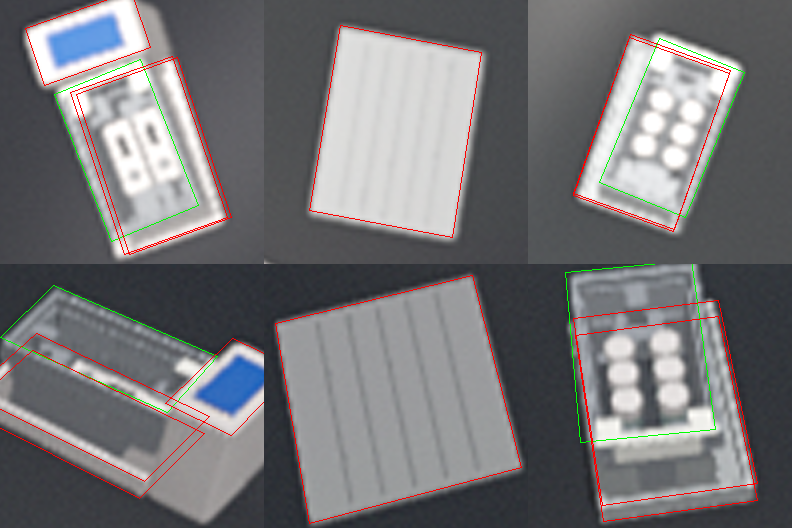

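Dock, tray and mat outlines now fit both views, with fitted heights within 2.4 mm of nominal. The poses are:

| Item | x (m) | y (m) | yaw (rad) |
|---|---|---|---|
| vial tote | .586 | -.135 | -.37 |
| cartridge tote | .490 | .336 | .385 |
| spare tote | .555 | .107 | -.28 |
| dock | .491 | .332 | .353 |
| steel tray | .587 | -.124 | -.340 |
| mat | .4725 | -.3265 | -.18 |

I'll take the vial tote first.

```bash
cat > to.py <<'E'
import sys,numpy as np
from scipy.spatial.transform import Rotation as Ro
from cell import r
# args: groups x,y,z,yaw(tool x heading = yaw+pi); each printed relative to the present pose
s=r.sense();R=Ro.from_rotvec(s['ee_rot']);p=s['eef_pos']
for a in sys.argv[1:]:
    x,y,z,w=map(float,a.split(','));t=w+np.pi
    T=Ro.from_matrix(np.c_[[np.cos(t),np.sin(t),0],[np.sin(t),-np.cos(t),0],[0,0,-1]])
    print(a,(R.inv()*T).as_rotvec().round(3),(R.inv().apply(np.array([x,y,z])-p)*1000).round(1))
print(round(float(s['time_s']),2),p.round(4),'q',s['joints'].round(2),'F',s['force'].round(1),round(float(s['opening']),4))
E
python3 to.py .586,-.135,.2,-.37 .586,-.135,.04,-.37
```

```text
.586,-.135,.2,-.37 [-0.001  0.     0.046] [-598.5 -566.2   16.6]
.586,-.135,.04,-.37 [-0.001  0.     0.046] [-598.5 -566.   176.6]
0.1 [0.1988 0.5922 0.2159] q [-1.29  0.42 -0.01  1.61  0.    1.11 -0.05] F [ 0.2 -0.7  0.5] 0.0941
```

The rows are not in the units I measure in: shifts go in shares of 800 mm and turns go in shares of 2 rad. I convert before sending: -598 mm is -0.7475, -566 mm is -0.7075, 0.046 rad is 0.023.

apply_moves --increments '[[[0,0,0.023],[-0.375,-0.3538,0.01],1],[[0,0,0.023],[-0.375,-0.3538,0.01],1],[[0,0,0.023],[-0.375,-0.3538,0.01],1],[[0,0,0.023],[-0.375,-0.3538,0.01],1],[[0,0,0.023],[-0.375,-0.3538,0.01],1],[[0,0,0.023],[-0.375,-0.3538,0.01],1],[[0,0,0.023],[-0.5625,-0.5313,0.02],1],[[0,0,0.023],[-0.5625,-0.5313,0.02],1],[[0,0,0.023],[-0.7475,-0.7075,0.02],1],[[0,0,0.023],[-0.7475,-0.7075,0.02],1]]' --grip_force 25

```text
time_s: 1.35
eef_pos: [0.4933, 0.0393, 0.2031]
ee_rot: [0.577, 3.088, 0.0]
force: [0.7, 1.4, 0.5]
opening: 0.094
finger_force: 0.0
```

apply_moves --increments '[[[0,0,0],[0,0,0],1]]'

```text
time_s: 1.48
eef_pos: [0.4938, 0.0368, 0.2029]
ee_rot: [0.587, 3.086, -0.002]
force: [-0.6, 1.8, -0.3]
opening: 0.094
finger_force: 0.0
```

```bash
python3 to.py .586,-.135,.2,-.37 .586,-.135,.04,-.37
```

```text
.586,-.135,.2,-.37 [-0.001  0.001 -0.006] [-148.9 -125.9    3.2]
.586,-.135,.04,-.37 [-0.001  0.001 -0.006] [-148.8 -125.7  163.2]
1.48 [0.4938 0.0368 0.2029] q [-0.49  0.21  0.4   1.96 -0.1   1.    1.15] F [-0.6  1.8 -0.3] 0.094
```

Scaled: -149 mm is -0.1863, -126 mm is -0.1575, -0.006 rad is -0.003.

apply_moves --increments '[[[0,0,0],[-0.0625,-0.0525,0],1],[[0,0,0],[-0.125,-0.105,0],1],[[0,0,-0.003],[-0.1863,-0.1575,0.0038],1],[[0,0,-0.003],[-0.1863,-0.1575,0.0038],1],[[0,0,-0.003],[-0.1863,-0.1575,0.0038],1],[[0,0,-0.003],[-0.1863,-0.1575,0.0625],1],[[0,0,-0.003],[-0.1863,-0.1575,0.1125],1],[[0,0,-0.003],[-0.1863,-0.1575,0.125],1]]'

```text
time_s: 2.48
eef_pos: [0.5849, -0.1278, 0.1014]
ee_rot: [-0.564, -3.087, -0.001]
force: [-0.2, 0.4, -0.3]
opening: 0.094
finger_force: 0.0
```

```bash
python3 to.py .586,-.135,.04,-.37; python3 - <<'E'
from cell import eyes
import cv2
cv2.imwrite('pics/pre.png',cv2.resize(eyes.read_camera('scene')[200:340,210:380,::-1],None,fx=4,fy=4,interpolation=2))
E
```

```text
.586,-.135,.04,-.37 [-0.    -0.003  0.008] [-3.8 -6.3 61.4]
2.48 [ 0.5849 -0.1278  0.1014] q [-0.16  0.54  0.43  1.79 -0.28  0.88  1.6 ] F [-0.2  0.4 -0.3] 0.094
```

View pics/pre.png

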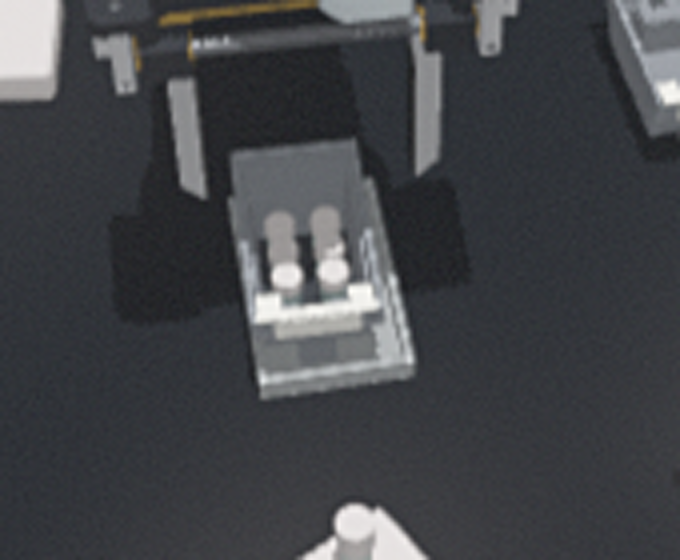

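The fingers at crop (188,140) and (427,110) straddle the vial tote centred at (305,230), with room on both sides. I'll check the settle before going down.

apply_moves --increments '[[[0,0,0],[0,0,0],1],[[0,0,0],[0,0,0],1]]'

```text
time_s: 2.78
eef_pos: [0.5869, -0.1301, 0.1047]
ee_rot: [0.567, 3.088, 0.001]
force: [0.3, 0.3, -0.2]
opening: 0.0939
finger_force: 0.0
```

```bash
python3 to.py .586,-.135,.04,-.37
```

```text
.586,-.135,.04,-.37 [0.001 0.002 0.006] [-0.8 -5.  64.7]
2.77 [ 0.5869 -0.1301  0.1047] q [-0.16  0.53  0.43  1.78 -0.28  0.88  1.6 ] F [ 0.3  0.3 -0.2] 0.0939
```

Scaled: 65 mm is 0.0813, 55 mm is 0.0688, 0.006 rad is 0.003.

apply_moves --increments '[[[0,0,0.003],[0,-0.0063,0.0188],1],[[0,0,0.003],[0,-0.0063,0.0438],1],[[0,0,0.003],[0,-0.0063,0.0688],1],[[0,0,0.003],[0,-0.0063,0.0813],1],[[0,0,0.003],[0,-0.0063,0.0813],1]]'

```text
time_s: 3.4
eef_pos: [0.5839, -0.1349, 0.0371]
ee_rot: [-0.577, -3.087, 0.001]
force: [1.2, -0.2, 0.3]
opening: 0.0942
finger_force: 0.0
```

apply_moves --increments '[[[0,0,0],[0,0,0],-1],[[0,0,0],[0,0,0],-1],[[0,0,0],[0,0,0],-1],[[0,0,0],[0,0,0],-1],[[0,0,0],[0,0,0],-1],[[0,0,0],[0,0,0],-1]]'

```text
time_s: 4.15
eef_pos: [0.5848, -0.134, 0.0385]
ee_rot: [0.576, 3.088, 0.002]
force: [-0.7, 5.0, 4.9]
opening: 0.062
finger_force: 25.0
```

```bash
python3 to.py .586,-.135,.04,-.37
```

```text
.586,-.135,.04,-.37 [0.001 0.    0.001] [-1.4 -0.5 -1.5]
4.15 [ 0.5848 -0.134   0.0385] q [-0.12  0.63  0.39  1.81 -0.33  0.77  1.65] F [-0.7  5.   4.9] 0.062
```

Scaled: -100 mm is -0.125, -90 mm is -0.1125.

apply_moves --increments '[[[0,0,0],[0,0,-0.0125],-1],[[0,0,0],[0,0,-0.0375],-1],[[0,0,0],[0,0,-0.075],-1],[[0,0,0],[0,0,-0.1125],-1],[[0,0,0],[0,0,-0.125],-1],[[0,0,0],[0,0,-0.125],-1]]'

```text
time_s: 4.9
eef_pos: [0.5845, -0.135, 0.1386]
ee_rot: [0.578, 3.087, 0.0]
force: [-0.6, 0.0, -3.5]
opening: 0.0616
finger_force: 25.0
```

```bash
python3 to.py .4725,-.3265,.14,-.18
```

```text
.4725,-.3265,.14,-.18 [ 0.     0.001 -0.19 ] [  35.2 -219.1   -1.5]
4.9 [ 0.5845 -0.135   0.1386] q [-0.17  0.49  0.45  1.76 -0.26  0.95  1.59] F [-0.6  0.  -3.5] 0.0616
```

Scaled: -219 mm is -0.2738, -185 mm is -0.2313, -0.19 rad is -0.095.

apply_moves --increments '[[[0,0,-0.025],[0.0075,-0.045,-0.0013],-1],[[0,0,-0.05],[0.0175,-0.1063,-0.0013],-1],[[0,0,-0.075],[0.0275,-0.1688,-0.0013],-1],[[0,0,-0.095],[0.0375,-0.2313,-0.0013],-1],[[0,0,-0.095],[0.0438,-0.2738,-0.0013],-1],[[0,0,-0.095],[0.0438,-0.2738,-0.0013],-1],[[0,0,-0.095],[0.0438,-0.2738,-0.0013],-1],[[0,0,-0.095],[0.0438,-0.2738,0.0375],-1],[[0,0,-0.095],[0.0438,-0.2738,0.075],-1],[[0,0,-0.095],[0.0438,-0.2738,0.1],-1]]'

```text
time_s: 6.15
eef_pos: [0.4728, -0.325, 0.0565]
ee_rot: [-0.279, -3.128, -0.001]
force: [-0.2, 0.1, -3.2]
opening: 0.0619
finger_force: 25.0
```

apply_moves --increments '[[[0,0,0],[0,0,0],-1],[[0,0,0],[0,0,0],-1]]'

```text
time_s: 6.4
eef_pos: [0.4732, -0.3266, 0.059]
ee_rot: [0.282, 3.128, -0.001]
force: [-0.4, 0.1, -3.0]
opening: 0.0618
finger_force: 25.0
```

```bash
python3 to.py .4725,-.3265,.0365,-.18
```

```text
.4725,-.3265,.0365,-.18 [-0.     0.001  0.   ] [ 0.7  0.  22.5]
6.4 [ 0.4732 -0.3266  0.059 ] q [ 0.23  0.56  0.41  1.87 -0.31  0.77  2.2 ] F [-0.4  0.1 -3. ] 0.0618
```

Scaled: 21 mm is 0.0263, 20 mm is 0.025.

apply_moves --increments '[[[0,0,0],[0,0,0.0075],-1],[[0,0,0],[0,0,0.015],-1],[[0,0,0],[0,0,0.0213],-1],[[0,0,0],[0,0,0.0238],-1],[[0,0,0],[0,0,0.025],-1],[[0,0,0],[0,0,0.0263],-1],[[0,0,0],[0,0,0.0263],-1]]'

```text
time_s: 7.28
eef_pos: [0.4726, -0.3265, 0.0372]
ee_rot: [0.282, 3.129, -0.0]
force: [0.3, 0.2, -3.0]
opening: 0.0622
finger_force: 25.0
```

Scaled: 2 mm is 0.0025, 1 mm is 0.0013.

apply_moves --increments '[[[0,0,0],[0,0,0.0013],-1],[[0,0,0],[0,0,0.0025],-1],[[0,0,0],[0,0,0.0025],-1]]'

```text
time_s: 7.65
eef_pos: [0.4728, -0.3265, 0.0364]
ee_rot: [0.282, 3.128, 0.0]
force: [-8.0, 5.7, 23.2]
opening: 0.0617
finger_force: 25.0
```

Scaled: -160 mm is -0.2, -150 mm is -0.1875.

apply_moves --increments '[[[0,0,0],[0,0,-0.0013],-1],[[0,0,0],[0,0,-0.0013],1],[[0,0,0],[0,0,-0.0013],1],[[0,0,0],[0,0,-0.0013],1],[[0,0,0],[0,0,-0.0013],1],[[0,0,0],[0,0,-0.0375],1],[[0,0,0],[0,0,-0.1125],1],[[0,0,0],[0,0,-0.1875],1],[[0,0,0],[0,0,-0.2],1],[[0,0,0],[0,0,-0.2],1]]'

```text
time_s: 8.9
eef_pos: [0.4727, -0.3263, 0.1951]
ee_rot: [0.282, 3.128, -0.0]
force: [0.2, 0.2, -0.9]
opening: 0.094
finger_force: 0.0
```

```bash
python3 to.py .49,.336,.2,.38
```

```text
.49,.336,.2,.38 [-0.     0.001 -0.56 ] [101.3 654.7  -4.9]
8.9 [ 0.4727 -0.3263  0.1951] q [ 0.16  0.38  0.49  1.78 -0.2   1.03  2.12] F [ 0.2  0.2 -0.9] 0.094
```

Scaled: 610 mm is 0.7625, 548 mm is 0.685, -0.56 rad is -0.28.

apply_moves --increments '[[[0,0,-0.05],[0.01,0.0625,-0.0063],1],[[0,0,-0.1],[0.0225,0.14,-0.0063],1],[[0,0,-0.15],[0.0338,0.2188,-0.0063],1],[[0,0,-0.2],[0.0463,0.2963,-0.0063],1],[[0,0,-0.25],[0.0575,0.375,-0.0063],1],[[0,0,-0.28],[0.07,0.4525,-0.0063],1],[[0,0,-0.28],[0.0825,0.53,-0.0063],1],[[0,0,-0.28],[0.0938,0.6075,-0.0063],1],[[0,0,-0.28],[0.1063,0.685,-0.0063],1],[[0,0,-0.28],[0.1175,0.7625,-0.0063],1]]'

```text
time_s: 10.15
eef_pos: [0.488, 0.2882, 0.1981]
ee_rot: [0.593, -3.082, 0.001]
force: [1.2, -0.5, 0.9]
opening: 0.0938
finger_force: 0.0
```

apply_moves --increments '[[[0,0,0],[0,0,0],1],[[0,0,0],[0,0,0],1]]'

```text
time_s: 10.4
eef_pos: [0.4884, 0.2857, 0.1982]
ee_rot: [0.593, -3.082, 0.002]
force: [-0.2, -0.2, 0.8]
opening: 0.0938
finger_force: 0.0
```

```bash
python3 to.py .49,.336,.1,.38
```

```text
.49,.336,.1,.38 [-0.001 -0.003  0.   ] [-20.4  46.1  98.1]
10.4 [0.4884 0.2857 0.1982] q [-0.64  0.33  0.07  1.78 -0.03  1.03  1.39] F [-0.2 -0.2  0.8] 0.0938
```

Scaled: 98 mm is 0.1225, 60 mm is 0.075.

apply_moves --increments '[[[0,0,0],[-0.0125,0.0288,0],1],[[0,0,0],[-0.025,0.0575,0.025],1],[[0,0,0],[-0.025,0.0575,0.075],1],[[0,0,0],[-0.025,0.0575,0.1225],1],[[0,0,0],[-0.025,0.0575,0.1225],1],[[0,0,0],[-0.025,0.0575,0.1225],1],[[0,0,0],[-0.025,0.0575,0.1225],1]]'

```text
time_s: 11.28
eef_pos: [0.4913, 0.337, 0.1037]
ee_rot: [-0.593, 3.083, 0.002]
force: [0.1, 0.6, 0.4]
opening: 0.094
finger_force: 0.0
```

```bash
python3 to.py .49,.336,.039,.38;  python3 - <<'E'
from cell import eyes
import cv2
cv2.imwrite('pics/pre2.png',cv2.resize(eyes.read_camera('scene')[90:230,370:540,::-1],None,fx=4,fy=4,interpolation=2))
E
```

```text
.49,.336,.039,.38 [ 0.001  0.002 -0.   ] [ 1.7 -0.5 64.7]
11.28 [0.4913 0.337  0.1037] q [-0.69  0.49  0.05  1.79 -0.03  0.86  1.32] F [0.1 0.6 0.4] 0.094
```

View pics/pre2.png

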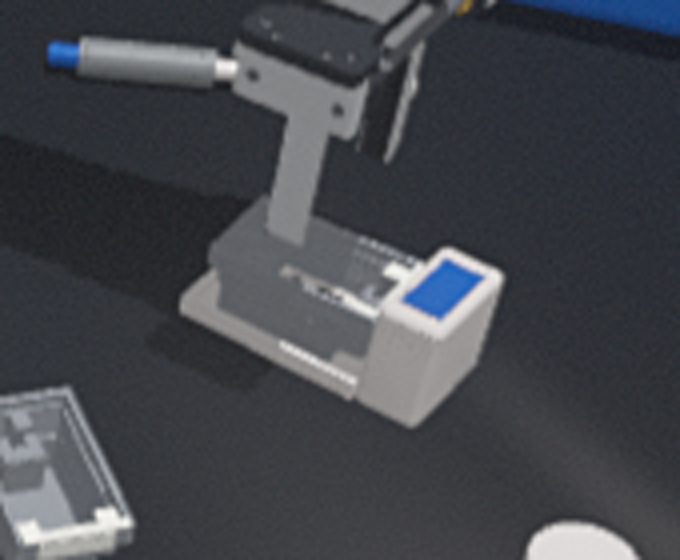

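The near finger (crop 287,240) hangs outside the cartridge tote's near rim and clear of the block (435,330), so I'll go down.

Scaled: 64 mm is 0.08, 55 mm is 0.0688.

apply_moves --increments '[[[0,0,0],[0.0025,0,0.0188],1],[[0,0,0],[0.0025,0,0.0438],1],[[0,0,0],[0.0025,0,0.0688],1],[[0,0,0],[0.0025,0,0.08],1],[[0,0,0],[0.0025,0,0.08],1]]'

```text
time_s: 11.95
eef_pos: [0.4884, 0.3356, 0.0374]
ee_rot: [0.593, -3.084, 0.001]
force: [0.8, -0.7, 0.4]
opening: 0.0936
finger_force: 0.0
```

apply_moves --increments '[[[0,0,0],[0,0,0],-1],[[0,0,0],[0,0,0],-1],[[0,0,0],[0,0,0],-1],[[0,0,0],[0,0,0],-1],[[0,0,0],[0,0,0],-1],[[0,0,0],[0,0,0],-1]]'

```text
time_s: 12.7
eef_pos: [0.4889, 0.3358, 0.0383]
ee_rot: [-0.593, 3.085, -0.0]
force: [-0.4, -3.4, 6.1]
opening: 0.0618
finger_force: 25.0
```

```bash
python3 to.py .49,.336,.039,.38
```

```text
.49,.336,.039,.38 [-0.  0.  0.] [-1.1 -0.2 -0.7]
12.7 [0.4889 0.3358 0.0383] q [-0.69  0.58  0.04  1.82 -0.04  0.74  1.33] F [-0.4 -3.4  6.1] 0.0618
```

Scaled: -130 mm is -0.1625, -120 mm is -0.15.

apply_moves --increments '[[[0,0,0],[0,0,-0.0125],-1],[[0,0,0],[0,0,-0.0375],-1],[[0,0,0],[0,0,-0.075],-1],[[0,0,0],[0,0,-0.1125],-1],[[0,0,0],[0,0,-0.15],-1],[[0,0,0],[0,0,-0.1625],-1],[[0,0,0],[0,0,-0.1625],-1]]'

```text
time_s: 13.58
eef_pos: [0.4887, 0.336, 0.1686]
ee_rot: [-0.594, 3.084, 0.001]
force: [-0.8, -0.8, -2.8]
opening: 0.0617
finger_force: 25.0
```

```bash
python3 to.py .587,-.124,.17,-.34
```

```text
.587,-.124,.17,-.34 [0.001 0.001 0.72 ] [  79.5 -463.6   -1.6]
13.57 [0.4887 0.336  0.1686] q [-0.7   0.41  0.06  1.75 -0.03  0.99  1.32] F [-0.8 -0.8 -2.8] 0.0617
```

Scaled: -463 mm is -0.5788, -430 mm is -0.5375, 0.72 rad is 0.36.

apply_moves --increments '[[[0,0,0.04],[0.0075,-0.0438,-0.0013],-1],[[0,0,0.09],[0.0175,-0.1,-0.0013],-1],[[0,0,0.14],[0.0275,-0.1625,-0.0013],-1],[[0,0,0.19],[0.0388,-0.225,-0.0013],-1],[[0,0,0.24],[0.0488,-0.2875,-0.0013],-1],[[0,0,0.29],[0.06,-0.35,-0.0013],-1],[[0,0,0.34],[0.0713,-0.4125,-0.0013],-1],[[0,0,0.36],[0.0813,-0.475,-0.0013],-1],[[0,0,0.36],[0.0925,-0.5375,-0.0013],-1],[[0,0,0.36],[0.0988,-0.5788,-0.0013],-1]]'

```text
time_s: 14.82
eef_pos: [0.5861, -0.127, 0.168]
ee_rot: [-0.537, -3.094, 0.002]
force: [0.4, 0.9, -2.1]
opening: 0.0618
finger_force: 25.0
```

apply_moves --increments '[[[0,0,0],[0,0,0],-1],[[0,0,0],[0,0,0],-1],[[0,0,0],[0,0,0],-1]]'

```text
time_s: 15.2
eef_pos: [0.5869, -0.1225, 0.1688]
ee_rot: [-0.53, -3.096, -0.0]
force: [0.3, 0.4, -1.7]
opening: 0.0614
finger_force: 25.0
```

```bash
python3 to.py .587,-.124,.038,-.34
```

```text
.587,-.124,.038,-.34 [ 0.    -0.001  0.001] [ -0.7  -1.4 130.8]
15.2 [ 0.5869 -0.1225  0.1688] q [-0.12  0.44  0.36  1.74 -0.18  1.    1.53] F [ 0.3  0.4 -1.7] 0.0614
```

Scaled: 128 mm is 0.16, 127 mm is 0.1588.

apply_moves --increments '[[[0,0,0],[-0.0013,-0.0013,0.025],-1],[[0,0,0],[-0.0013,-0.0013,0.0625],-1],[[0,0,0],[-0.0013,-0.0013,0.1],-1],[[0,0,0],[-0.0013,-0.0013,0.1313],-1],[[0,0,0],[-0.0013,-0.0013,0.1475],-1],[[0,0,0],[-0.0013,-0.0013,0.1525],-1],[[0,0,0],[-0.0013,-0.0013,0.155],-1],[[0,0,0],[-0.0013,-0.0013,0.1575],-1],[[0,0,0],[-0.0013,-0.0013,0.1588],-1],[[0,0,0],[-0.0013,-0.0013,0.16],-1]]'

```text
time_s: 16.45
eef_pos: [0.5879, -0.1247, 0.0413]
ee_rot: [0.531, 3.096, -0.0]
force: [1.1, -0.4, -2.4]
opening: 0.0622
finger_force: 25.0
```

Scaled: 1.4 mm is 0.0018, 0.7 mm is 0.0009.

apply_moves --increments '[[[0,0,0],[0,0,0.0009],-1],[[0,0,0],[0,0,0.0018],-1],[[0,0,0],[0,0,0.0018],-1]]'

```text
time_s: 16.82
eef_pos: [0.5878, -0.1247, 0.0397]
ee_rot: [0.531, 3.096, -0.0]
force: [0.3, -0.3, -2.7]
opening: 0.0618
finger_force: 25.0
```

```bash
python3 to.py .587,-.124,.038,-.34
```

```text
.587,-.124,.038,-.34 [-0.  0.  0.] [1.  0.4 1.7]
16.82 [ 0.5878 -0.1247  0.0397] q [-0.07  0.61  0.3   1.81 -0.25  0.76  1.59] F [ 0.3 -0.3 -2.7] 0.0618
```

Scaled: 1.4 mm is 0.0018, 0.7 mm is 0.0009.

apply_moves --increments '[[[0,0,0],[0,0,0.0009],-1],[[0,0,0],[0,0,0.0018],-1],[[0,0,0],[0,0,0.0018],-1]]'

```text
time_s: 17.2
eef_pos: [0.5878, -0.1247, 0.0384]
ee_rot: [0.531, 3.096, -0.0]
force: [-1.4, -0.2, -0.4]
opening: 0.0619
finger_force: 25.0
```

Light contact, so I'll release and retreat. Next is the vial tote on the mat.

Scaled: -140 mm is -0.175, -130 mm is -0.1625.

apply_moves --increments '[[[0,0,0],[0,0,0],1],[[0,0,0],[0,0,0],1],[[0,0,0],[0,0,0],1],[[0,0,0],[0,0,0],1],[[0,0,0],[0,0,-0.0375],1],[[0,0,0],[0,0,-0.1],1],[[0,0,0],[0,0,-0.1625],1],[[0,0,0],[0,0,-0.175],1],[[0,0,0],[0,0,-0.175],1]]'

```text
time_s: 18.32
eef_pos: [0.5878, -0.1246, 0.1783]
ee_rot: [0.531, 3.096, 0.0]
force: [-0.1, 0.9, -1.4]
opening: 0.0941
finger_force: 0.0
```

```bash
python3 to.py .4728,-.3265,.17,-.18
```

```text
.4728,-.3265,.17,-.18 [ 0.     0.001 -0.16 ] [  41.2 -228.7    8.3]
18.32 [ 0.5878 -0.1246  0.1783] q [-0.12  0.43  0.36  1.73 -0.17  1.02  1.54] F [-0.1  0.9 -1.4] 0.0941
```

Scaled: -229 mm is -0.2863, -170 mm is -0.2125, -0.16 rad is -0.08.

apply_moves --increments '[[[0,0,-0.04],[0.0125,-0.0688,0],1],[[0,0,-0.08],[0.025,-0.14,0],1],[[0,0,-0.08],[0.0375,-0.2125,0],1],[[0,0,-0.08],[0.0513,-0.2863,0],1],[[0,0,-0.08],[0.0513,-0.2863,0],1],[[0,0,-0.08],[0.0513,-0.2863,0.0125],1],[[0,0,-0.08],[0.0513,-0.2863,0.0625],1],[[0,0,-0.08],[0.0513,-0.2863,0.1],1],[[0,0,-0.08],[0.0513,-0.2863,0.1],1],[[0,0,-0.08],[0.0513,-0.2863,0.1],1]]'

```text
time_s: 19.58
eef_pos: [0.4734, -0.3265, 0.0988]
ee_rot: [0.28, 3.129, -0.0]
force: [0.0, -0.8, 0.0]
opening: 0.0939
finger_force: 0.0
```

```bash
python3 to.py .4728,-.3265,.0364,-.18;  python3 - <<'E'
from cell import eyes
import cv2
for n in('scene','top'): cv2.imwrite(f'pics/{n}1.png',eyes.read_camera(n)[:,:,::-1])
E
```

```text
.4728,-.3265,.0364,-.18 [-0.     0.     0.001] [ 0.6 -0.1 62.4]
19.57 [ 0.4734 -0.3265  0.0988] q [ 0.26  0.49  0.37  1.85 -0.23  0.84  2.14] F [ 0.  -0.8  0. ] 0.0939
```

View pics/scene1.png

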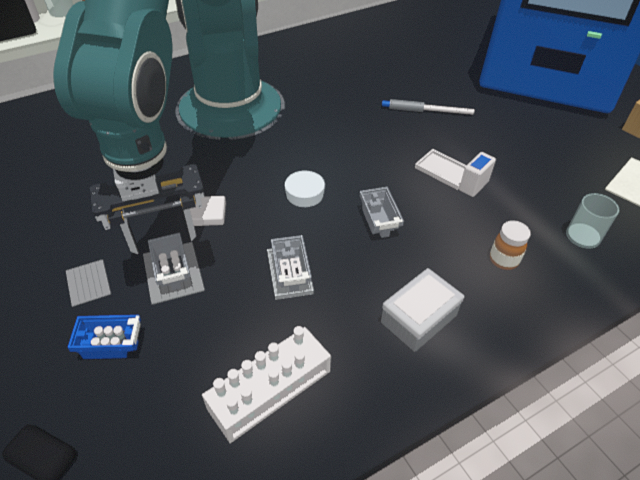

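The cartridge tote now stands in the steel tray (290,268), the dock (450,168) is empty, and the vial tote is on the mat (172,265) between the fingers.

Scaled: 62 mm is 0.0775, 55 mm is 0.0688.

apply_moves --increments '[[[0,0,0],[0,0,0.0188],1],[[0,0,0],[0,0,0.0438],1],[[0,0,0],[0,0,0.0688],1],[[0,0,0],[0,0,0.0775],1],[[0,0,0],[0,0,0.0775],1]]'

```text
time_s: 20.3
eef_pos: [0.4726, -0.3269, 0.0359]
ee_rot: [-0.282, -3.128, -0.0]
force: [0.4, -0.3, 0.2]
opening: 0.0939
finger_force: 0.0
```

Scaled: -130 mm is -0.1625, -80 mm is -0.1.

apply_moves --increments '[[[0,0,0],[0,0,0],-1],[[0,0,0],[0,0,0],-1],[[0,0,0],[0,0,0],-1],[[0,0,0],[0,0,0],-1],[[0,0,0],[0,0,0],-1],[[0,0,0],[0,0,-0.0125],-1],[[0,0,0],[0,0,-0.05],-1],[[0,0,0],[0,0,-0.1],-1],[[0,0,0],[0,0,-0.1625],-1],[[0,0,0],[0,0,-0.1625],-1]]'

```text
time_s: 21.55
eef_pos: [0.4741, -0.3279, 0.1701]
ee_rot: [0.282, 3.124, -0.003]
force: [-0.2, 0.4, -3.9]
opening: 0.0615
finger_force: 25.0
```

```bash
python3 to.py .4900,.3315,.17,.353
```

```text
.4900,.3315,.17,.353 [-0.003  0.005 -0.533] [102.4 651.6  -1.6]
21.55 [ 0.4741 -0.3279  0.1701] q [ 0.23  0.4   0.41  1.8  -0.19  0.98  2.1 ] F [-0.2  0.4 -3.9] 0.0615
```

Scaled: 456 mm is 0.57, 430 mm is 0.5375, -0.48 rad is -0.24.

apply_moves --increments '[[[0,0,-0.025],[0.0063,0.0438,-0.0013],-1],[[0,0,-0.06],[0.0163,0.1025,-0.0013],-1],[[0,0,-0.1],[0.0263,0.165,-0.0013],-1],[[0,0,-0.135],[0.0363,0.23,-0.0013],-1],[[0,0,-0.17],[0.0463,0.295,-0.0013],-1],[[0,0,-0.205],[0.0563,0.36,-0.0013],-1],[[0,0,-0.24],[0.0663,0.425,-0.0013],-1],[[0,0,-0.2665],[0.0763,0.4875,-0.0013],-1],[[0,0,-0.2665],[0.085,0.5375,-0.0013],-1],[[0,0,-0.2665],[0.09,0.57,-0.0013],-1]]'

```text
time_s: 22.8
eef_pos: [0.4826, 0.1365, 0.1665]
ee_rot: [0.554, -3.091, -0.0]
force: [0.5, -0.7, -1.8]
opening: 0.0619
finger_force: 25.0
```

```bash
python3 to.py .4885,.331,.17,.353
```

```text
.4885,.331,.17,.353 [ 0.    -0.001  0.002] [-73.1 180.3  -3.5]
22.8 [0.4826 0.1365 0.1665] q [-0.41  0.26  0.09  1.97 -0.03  0.92  1.61] F [ 0.5 -0.7 -1.8] 0.0619
```

Scaled: 180 mm is 0.225, 162 mm is 0.2025.

apply_moves --increments '[[[0,0,0],[-0.0188,0.045,-0.0038],-1],[[0,0,0],[-0.0413,0.1,-0.0038],-1],[[0,0,0],[-0.0638,0.1575,-0.0038],-1],[[0,0,0],[-0.0825,0.2025,-0.0038],-1],[[0,0,0],[-0.0913,0.225,-0.0038],-1],[[0,0,0],[-0.0913,0.225,-0.0038],-1],[[0,0,0],[-0.0913,0.225,-0.0038],-1],[[0,0,0],[-0.0913,0.225,0.05],-1],[[0,0,0],[-0.0913,0.225,0.0938],-1],[[0,0,0],[-0.0913,0.225,0.1],-1]]'

```text
time_s: 24.05
eef_pos: [0.4891, 0.3267, 0.0856]
ee_rot: [0.549, -3.09, 0.003]
force: [-0.0, 0.8, -2.1]
opening: 0.0617
finger_force: 25.0
```

apply_moves --increments '[[[0,0,0],[0,0,0],-1],[[0,0,0],[0,0,0],-1]]'

```text
time_s: 24.3
eef_pos: [0.4905, 0.329, 0.0888]
ee_rot: [-0.551, 3.091, 0.001]
force: [-0.1, -0.7, -2.4]
opening: 0.0616
finger_force: 25.0
```

```bash
python3 to.py .4885,.331,.0385,.353;  python3 - <<'E'
from h import *
for n in('scene','top'): cv2.imwrite(f'pics/{n}2.png',eyes.read_camera(n)[:,:,::-1])
P=np.load('P.npy',allow_pickle=True).item();s=r.sense();I={n:cv2.resize(cv2.imread(f'pics/{n}2.png'),None,fx=5,fy=5,interpolation=2) for n in('scene','top')}
z=s['eef_pos'][2]-.0335+.05
for n in I:
    for p,a in(((s['eef_pos'][0],s['eef_pos'][1],.353),(.106,.062,z,0)),(P['dock'],(.118,.074,.013,0)),(P['dock'],(.04,.074,.07,.079))):
        cv2.polylines(I[n],[np.int32((proj(n,rect(p,*a))+.4)*5)],True,(0,255,0),1)
a=I['scene'][5*100:5*210,5*405:5*485];b=I['top'][5*210:5*320,5*150:5*230]
cv2.imwrite('pics/pre3.png',np.hstack([a,b]))
E
```

```text
.4885,.331,.0385,.353 [ 0.     0.002 -0.   ] [ 1.3  2.6 50.3]
24.3 [0.4905 0.329  0.0888] q [-0.65  0.5   0.01  1.81 -0.    0.83  1.28] F [-0.1 -0.7 -2.4] 0.0616
```

View pics/pre3.png

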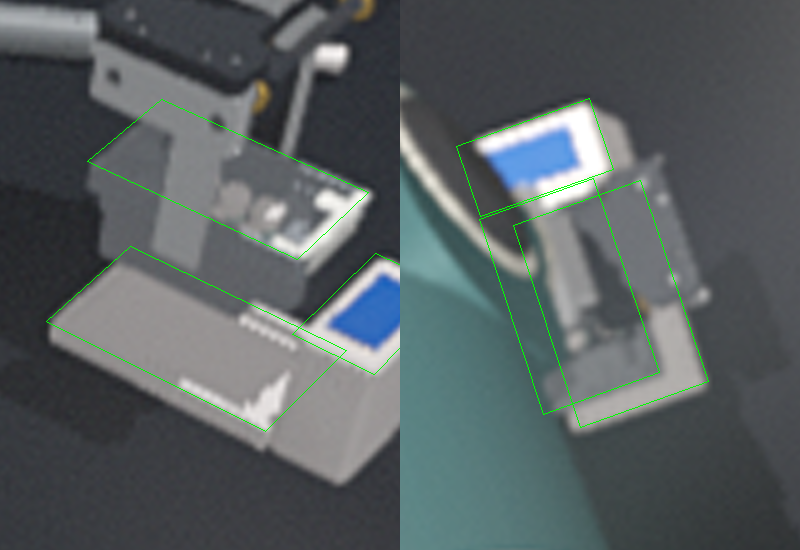

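The held tote matches its predicted outline, with the white end at left panel (335,225) within about 1 mm, and it is lined up over the dock. Lowering now.

Scaled: 48.5 mm is 0.0606, 2.6 mm is 0.0033.

apply_moves --increments '[[[0,0,0],[0.0016,0.0033,0],-1],[[0,0,0],[0.0016,0.0033,0.015],-1],[[0,0,0],[0.0016,0.0033,0.0325],-1],[[0,0,0],[0.0016,0.0033,0.0475],-1],[[0,0,0],[0.0016,0.0033,0.0538],-1],[[0,0,0],[0.0016,0.0033,0.0575],-1],[[0,0,0],[0.0016,0.0033,0.0594],-1],[[0,0,0],[0.0016,0.0033,0.06],-1],[[0,0,0],[0.0016,0.0033,0.0606],-1],[[0,0,0],[0.0016,0.0033,0.0606],-1]]'

```text
time_s: 25.65
eef_pos: [0.4877, 0.3307, 0.0389]
ee_rot: [-0.552, 3.093, 0.0]
force: [0.1, -0.0, -2.2]
opening: 0.062
finger_force: 25.0
```

Scaled: 1 mm is 0.0013, 0.5 mm is 0.0006.

apply_moves --increments '[[[0,0,0],[0,0,0.0006],-1],[[0,0,0],[0,0,0.0013],-1]]'

```text
time_s: 25.9
eef_pos: [0.4877, 0.3308, 0.0385]
ee_rot: [-0.552, 3.093, 0.0]
force: [-6.1, -5.3, 17.9]
opening: 0.0619
finger_force: 25.0
```

apply_moves --increments '[[[0,0,0],[0,0,-0.0009],-1],[[0,0,0],[0,0,-0.0009],1],[[0,0,0],[0,0,-0.0009],1],[[0,0,0],[0,0,-0.0009],1],[[0,0,0],[0,0,-0.0009],1],[[0,0,0],[0,0,-0.0375],1],[[0,0,0],[0,0,-0.1],1],[[0,0,0],[0,0,-0.1625],1],[[0,0,0],[0,0,-0.175],1],[[0,0,0],[0,0,-0.175],1]]'

```text
time_s: 27.15
eef_pos: [0.4876, 0.3308, 0.1778]
ee_rot: [-0.552, 3.092, 0.0]
force: [0.2, -1.1, -0.1]
opening: 0.0941
finger_force: 0.0
```

```bash
python3 to.py .555,.107,.17,-.28
```

```text
.555,.107,.17,-.28 [0.    0.001 0.633] [  14.2 -233.3    7.8]
27.15 [0.4876 0.3308 0.1778] q [-0.66  0.39  0.01  1.75 -0.    1.    1.28] F [ 0.2 -1.1 -0.1] 0.0941
```

Scaled: -233 mm is -0.2913, -220 mm is -0.275, 0.633 rad is 0.3165.

apply_moves --increments '[[[0,0,0.075],[0.0038,-0.0625,0],1],[[0,0,0.15],[0.0088,-0.135,0],1],[[0,0,0.225],[0.0138,-0.2075,0],1],[[0,0,0.3],[0.0175,-0.275,0],1],[[0,0,0.3165],[0.0175,-0.2913,0],1],[[0,0,0.3165],[0.0175,-0.2913,0.01],1],[[0,0,0.3165],[0.0175,-0.2913,0.05],1],[[0,0,0.3165],[0.0175,-0.2913,0.0875],1],[[0,0,0.3165],[0.0175,-0.2913,0.0938],1],[[0,0,0.3165],[0.0175,-0.2913,0.0938],1]]'

```text
time_s: 28.4
eef_pos: [0.5548, 0.1083, 0.1028]
ee_rot: [-0.435, -3.111, 0.0]
force: [0.3, 0.7, 0.4]
opening: 0.0938
finger_force: 0.0
```

```bash
python3 to.py .555,.107,.0335,-.28
```

```text
.555,.107,.0335,-.28 [-0.    -0.001  0.002] [-0.6 -1.1 69.3]
28.4 [0.5548 0.1083 0.1028] q [-0.41  0.45  0.2   1.87 -0.12  0.83  1.15] F [0.3 0.7 0.4] 0.0938
```

Scaled: 69 mm is 0.0863, 68 mm is 0.085.

apply_moves --increments '[[[0,0,0],[0,-0.0013,0.0188],1],[[0,0,0],[0,-0.0013,0.0438],1],[[0,0,0],[0,-0.0013,0.0713],1],[[0,0,0],[0,-0.0013,0.085],1],[[0,0,0],[0,-0.0013,0.0863],1]]'

```text
time_s: 29.02
eef_pos: [0.5546, 0.1062, 0.0334]
ee_rot: [-0.438, -3.11, 0.001]
force: [-0.3, -0.2, 0.2]
opening: 0.0938
finger_force: 0.0
```

apply_moves --increments '[[[0,0,0],[0,0,0],-1],[[0,0,0],[0,0,0],-1],[[0,0,0],[0,0,0],-1],[[0,0,0],[0,0,0],-1],[[0,0,0],[0,0,0],-1],[[0,0,0],[0,0,0],-1]]'

```text
time_s: 29.78
eef_pos: [0.555, 0.1064, 0.034]
ee_rot: [0.438, 3.111, 0.0]
force: [-1.0, -0.1, 6.8]
opening: 0.0618
finger_force: 25.0
```

Scaled: -150 mm is -0.1875, -120 mm is -0.15.

apply_moves --increments '[[[0,0,0],[0,0,-0.0125],-1],[[0,0,0],[0,0,-0.05],-1],[[0,0,0],[0,0,-0.1],-1],[[0,0,0],[0,0,-0.15],-1],[[0,0,0],[0,0,-0.1875],-1],[[0,0,0],[0,0,-0.1875],-1],[[0,0,0],[0,0,-0.1875],-1]]'

```text
time_s: 30.65
eef_pos: [0.5543, 0.1062, 0.1832]
ee_rot: [-0.438, -3.11, 0.001]
force: [0.6, -0.3, -2.0]
opening: 0.0616
finger_force: 25.0
```

```bash
python3 to.py .5878,-.1247,.17,2.8016;  python3 - <<'E'
from h import *
for n in('scene','top'): cv2.imwrite(f'pics/{n}3.png',eyes.read_camera(n)[:,:,::-1])
S={n:cv2.imread(f'pics/{n}3.png') for n in('scene','top')};G={n:grad(S[n]) for n in S}
p0=[.5878,-.1247,-.34]
for R in([(.106,.062,.055,0),(.106,.062,.041,0)],[(.106,.062,.055,0),(.098,.055,.055,0)],[(.106,.062,.055,0)]):
    q=refine(G,R,p0);print('cart',q[0].round(4),q[2].round(0))
P=np.load('P.npy',allow_pickle=True).item()
I={n:cv2.resize(S[n],None,fx=4,fy=4,interpolation=2) for n in S}
q=refine(G,[(.106,.062,.055,0),(.106,.062,.041,0)],p0)[0]
s=r.sense();e=s['eef_pos']
for n in I:
    for p,a,c in((p0,(.106,.062,.055,0),(0,255,255)),(q,(.106,.062,.055,0),(0,255,0)),((e[0],e[1],-.28),(.106,.062,e[2]+.0165,0),(0,255,0))):
        cv2.polylines(I[n],[np.int32((proj(n,rect(p,*a))+.4)*4)],True,c,1)
def C(n,u,v,h=33):return I[n][4*(v-h):4*(v+h),4*(u-h):4*(u+h)]
uv=np.int32(proj('scene',[[e[0],e[1],e[2]]])[0])
cv2.imwrite('pics/pre4.png',np.hstack([C('top',360,237),C('scene',290,268),C('scene',*uv)]))
E
```

```text
.5878,-.1247,.17,2.8016 [ 1.000e-03 -1.000e-03 -3.081e+00] [ -96.  -212.7   13.2]
30.65 [0.5543 0.1062 0.1832] q [-0.42  0.35  0.22  1.81 -0.09  1.    1.13] F [ 0.6 -0.3 -2. ] 0.0616
cart [ 0.5845 -0.1215 -0.3346] -445.0
cart [ 0.589  -0.1343 -0.3337] -438.0
cart [ 0.5945 -0.1253 -0.3354] -258.0
```

View pics/pre4.png

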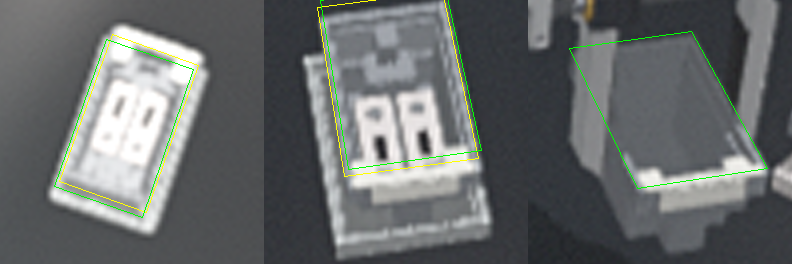

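Yellow is the measured release pose of the cartridge tote, and it coincides with the rim in both views: middle panel (345,177)–(478,157). The spare sits true in the hand, with its white end at right panel (640,188)–(765,170). The half turn goes by positive wz so the last joint stays in range.

Scaled: -106 mm is -0.1325, -99 mm is -0.1238, 1.55 rad is 0.775.

apply_moves --increments '[[[0,0,0.06],[-0.0063,-0.0138,0],-1],[[0,0,0.14],[-0.0125,-0.0275,0],-1],[[0,0,0.22],[-0.0188,-0.0413,0],-1],[[0,0,0.3],[-0.025,-0.055,0],-1],[[0,0,0.38],[-0.0313,-0.0688,0],-1],[[0,0,0.46],[-0.0375,-0.0825,0],-1],[[0,0,0.54],[-0.0438,-0.0963,0],-1],[[0,0,0.62],[-0.05,-0.11,0],-1],[[0,0,0.7],[-0.0563,-0.1238,0],-1],[[0,0,0.775],[-0.06,-0.1325,0],-1]]'

```text
time_s: 32.0
eef_pos: [0.5713, -0.0095, 0.1829]
ee_rot: [-2.495, -1.909, 0.003]
force: [-0.0, 0.5, -1.4]
opening: 0.0617
finger_force: 25.0
```

```bash
python3 to.py .5878,-.1247,.17,2.8016
```

```text
.5878,-.1247,.17,2.8016 [0.    0.002 1.646] [-106.8   46.1   13. ]
32.0 [ 0.5713 -0.0095  0.1829] q [-0.48  0.4   0.57  1.8  -0.25  1.01 -0.08] F [-0.   0.5 -1.4] 0.0617
```

Scaled: -107 mm is -0.1338, -98 mm is -0.1225, 1.646 rad is 0.823.

apply_moves --increments '[[[0,0,0.08],[-0.0138,0.0063,0],-1],[[0,0,0.165],[-0.0263,0.0113,0],-1],[[0,0,0.25],[-0.04,0.0175,0],-1],[[0,0,0.335],[-0.0538,0.0225,0],-1],[[0,0,0.42],[-0.0675,0.0288,0],-1],[[0,0,0.505],[-0.0813,0.035,0],-1],[[0,0,0.59],[-0.095,0.0413,0],-1],[[0,0,0.675],[-0.1088,0.0475,0],-1],[[0,0,0.75],[-0.1225,0.0525,0],-1],[[0,0,0.823],[-0.1338,0.0575,0],-1]]'

```text
time_s: 33.25
eef_pos: [0.5883, -0.1245, 0.1829]
ee_rot: [3.096, -0.53, -0.002]
force: [0.9, -0.6, -1.3]
opening: 0.0617
finger_force: 25.0
```

apply_moves --increments '[[[0,0,0],[0,0,0],-1],[[0,0,0],[0,0,0],-1]]'

```text
time_s: 33.5
eef_pos: [0.5885, -0.1236, 0.1833]
ee_rot: [3.099, -0.517, -0.001]
force: [1.5, -0.8, -0.5]
opening: 0.0616
finger_force: 25.0
```

```bash
python3 to.py .5878,-.1247,.0825,2.8016
```

```text
.5878,-.1247,.0825,2.8016 [0.    0.001 0.009] [ -0.2   1.3 100.8]
33.5 [ 0.5885 -0.1236  0.1833] q [-0.52  0.58  0.94  1.73 -0.51  1.11 -1.31] F [ 1.5 -0.8 -0.5] 0.0616
```

Scaled: 82 mm is 0.1025, 1.3 mm is 0.0016, 0.009 rad is 0.0045.

apply_moves --increments '[[[0,0,0.0045],[0,0.0016,0.0188],-1],[[0,0,0.0045],[0,0.0016,0.05],-1],[[0,0,0.0045],[0,0.0016,0.0813],-1],[[0,0,0.0045],[0,0.0016,0.0975],-1],[[0,0,0.0045],[0,0.0016,0.1025],-1],[[0,0,0.0045],[0,0.0016,0.1025],-1],[[0,0,0.0045],[0,0.0016,0.1025],-1]]'

```text
time_s: 34.38
eef_pos: [0.5887, -0.1253, 0.1025]
ee_rot: [-3.095, 0.536, -0.002]
force: [-0.4, -0.7, -0.5]
opening: 0.0617
finger_force: 25.0
```

```bash
python3 to.py .5878,-.1247,.083,2.8016;  python3 - <<'E'
from h import *
for n in('scene','top'): cv2.imwrite(f'pics/{n}4.png',eyes.read_camera(n)[:,:,::-1])
I={n:cv2.resize(cv2.imread(f'pics/{n}4.png'),None,fx=6,fy=6,interpolation=2) for n in('scene','top')}
e=r.sense()['eef_pos']
for p,a in(((.5878,-.1247,-.34),(.106,.062,.055,0)),((e[0],e[1],-.34),(.106,.062,e[2]+.016,0))):
    for n in I: cv2.polylines(I[n],[np.int32((proj(n,rect(p,*a))+.4)*6)],True,(0,255,0),1)
cv2.imwrite('pics/pre5.png',np.hstack([I['scene'][6*218:6*308,6*255:6*325],I['top'][6*192:6*282,6*328:6*388]]))
E
```

```text
.5878,-.1247,.083,2.8016 [-0.    -0.001 -0.003] [-1.  -0.3 19.5]
34.38 [ 0.5887 -0.1253  0.1025] q [-0.46  0.67  0.86  1.79 -0.61  0.97 -1.26] F [-0.4 -0.7 -0.5] 0.0617
```

View pics/pre5.png

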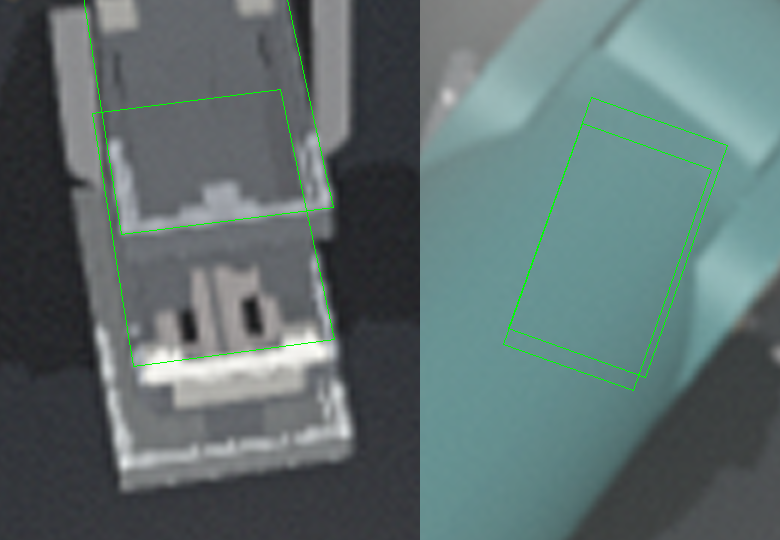

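The spare's outline (left panel 122,235–332,210) matches. The cartridge rim's near edge lies about 7 px below the prediction, roughly 2–3 mm further along +x, so I'll shift +1.5 mm in tool x and lower gently.

apply_moves --increments '[[[0,0,0],[0.0019,0,0],-1],[[0,0,0],[0.0019,0,0.0063],-1],[[0,0,0],[0.0019,0,0.0125],-1],[[0,0,0],[0.0019,0,0.0175],-1],[[0,0,0],[0.0019,0,0.0206],-1],[[0,0,0],[0.0019,0,0.0219],-1],[[0,0,0],[0.0019,0,0.0225],-1],[[0,0,0],[0.0019,0,0.0225],-1]]'

```text
time_s: 35.48
eef_pos: [0.5897, -0.1258, 0.0839]
ee_rot: [3.095, -0.536, 0.0]
force: [-0.1, -0.1, -1.9]
opening: 0.0613
finger_force: 25.0
```

Scaled: 1.2 mm is 0.0015, 0.6 mm is 0.0008.

apply_moves --increments '[[[0,0,0],[0,0,0.0008],-1],[[0,0,0],[0,0,0.0015],-1],[[0,0,0],[0,0,0.0015],-1]]'

```text
time_s: 35.85
eef_pos: [0.5899, -0.1258, 0.0831]
ee_rot: [-3.095, 0.536, -0.001]
force: [-3.6, 1.3, 6.9]
opening: 0.0619
finger_force: 25.0
```

Contact is at TCP z = 0.083, which is lug height; resting on the rim would read 0.089. Releasing.

apply_moves --increments '[[[0,0,0],[0,0,-0.0005],-1],[[0,0,0],[0,0,-0.0005],1],[[0,0,0],[0,0,-0.0005],1],[[0,0,0],[0,0,-0.0005],1],[[0,0,0],[0,0,-0.0005],1],[[0,0,0],[0,0,-0.0375],1],[[0,0,0],[0,0,-0.1],1],[[0,0,0],[0,0,-0.15],1],[[0,0,0],[0,0,-0.1625],1],[[0,0,0],[0,0,-0.1625],1]]'

```text
time_s: 37.1
eef_pos: [0.5898, -0.1256, 0.2125]
ee_rot: [-3.095, 0.536, -0.001]
force: [-0.3, -0.2, -0.4]
opening: 0.0941
finger_force: 0.0
```

```bash
python3 to.py .46,.07,.25,2.8016
```

```text
.46,.07,.25,2.8016 [-0.    -0.    -0.003] [-188.  -140.6  -37.5]
37.1 [ 0.5898 -0.1256  0.2125] q [-0.53  0.55  0.97  1.7  -0.49  1.16 -1.34] F [-0.3 -0.2 -0.4] 0.0941
```

apply_moves --increments '[[[0,0,0],[-0.0563,-0.0425,-0.0463],1],[[0,0,0],[-0.1125,-0.0838,-0.0463],1],[[0,0,0],[-0.1688,-0.125,-0.0463],1],[[0,0,0],[-0.235,-0.175,-0.0463],1],[[0,0,0],[-0.235,-0.175,-0.0463],1],[[0,0,0],[-0.235,-0.175,-0.0463],1]]'

```text
time_s: 37.85
eef_pos: [0.4585, 0.0712, 0.2487]
ee_rot: [-3.096, 0.531, 0.002]
force: [-0.8, 0.4, 0.1]
opening: 0.0944
finger_force: 0.0
```

```bash
python3 - <<'E'
from h import *
for n in('scene','top'): cv2.imwrite(f'pics/{n}5.png',eyes.read_camera(n)[:,:,::-1])
a=cv2.imread('pics/scene5.png');b=cv2.imread('pics/top5.png');f=lambda I,k:cv2.resize(I,None,fx=k,fy=k,interpolation=2)
cv2.imwrite('pics/fin.png',np.vstack([f(a[60:360,60:600],1.48)[:, :798][:300+144],np.zeros((1,798,3),np.uint8)])[:445])
cv2.imwrite('pics/fin2.png',np.hstack([f(a[200:310,245:335],4.4)[:480,:396],f(a[125:205,405:500],4.2)[:336].copy() if 0 else cv2.resize(a[120:215,410:500],(396,480),interpolation=2)]))
E
```

```text
(no output)
```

View pics/scene5.png

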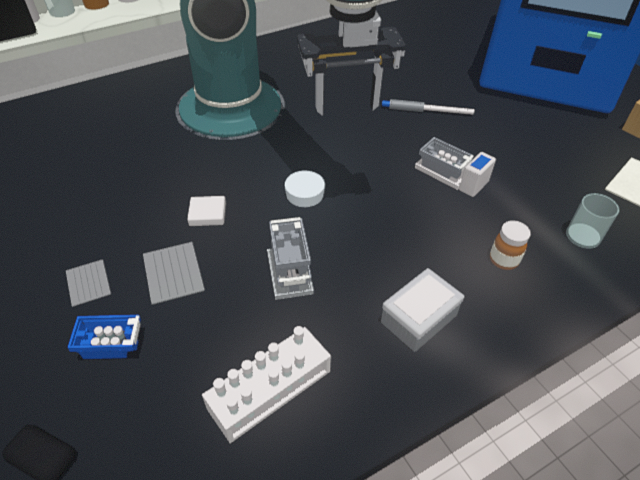

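View pics/fin2.png

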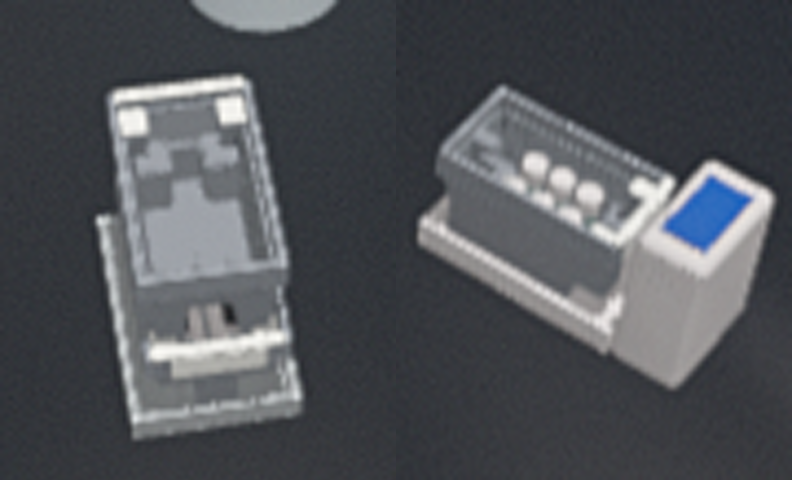

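The spare sits level on the cartridge tote in the steel tray (scene 290,255), with the white ends opposed. The vials stand in the dock (450,160), and the dish, timer, jar and tip box are at their starting pixels. Handing in.

```bash
python3 -c "
from cell import r
print(r.sign_off())"
```

```text
the job is handed in; nothing more can be done
None
```

The vials now stand in the reader dock, the cartridges are in the steel tray with the empty tote stacked on them turned end for end, and the job was handed in at about 38 s of the 134 s allowed.

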